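# Fit the dosing funnel and hold the filter holder against the grinder's switch

### The arm

A 6-joint arm with a two-finger parallel gripper is mounted at the origin on the work surface; the furniture and walls round the work are solid. World frame = base frame: x ahead of the robot, y to its left, z up, the work surface at z = 0. Lengths are in m, angles in degrees, forces in N, time in s.
With the tool pointing down it reaches from about 0.425 to 0.95 m from the base axis. Payload 3.5 kg.
Tool frame: the origin (TCP) lies midway between the tips of the shut fingers; the grasp point (between the pads) lies 19 mm behind it; z points along the fingers, y is the line along which they close (so a half turn about z gives the same grasp; the last joint's range is limited). The gripper opens to 85 mm and grips with 20 to 120 N. Pads are 22 mm wide; open, the fingers measure 114 mm over their backs; the gripper's body (76 mm by 85 mm) begins 54 mm behind the grasp point. The pads swing forward as they close: fully open they stand 13 mm farther back than shut.
Start: joints at [66.406, 16.404, 90.338, -0, 73.258, -8.594], TCP at [0.175, 0.652, 0.231] pointing down, gripper open.
Joint ranges: [-158.93, 158.93], [-51.34, 127.21], [12.03, 142.37], [-87.48, 267.48], [13.55, 161.25], [-162.69, 162.69]. Speed limits (degrees/s): [159.86, 159.86, 180, 180, 180, 180].

### API

Orientations are given as [roll, pitch, yaw] about the fixed x, y, z axes, in that order (R = Rz(yaw) Ry(pitch) Rx(roll)).
In Python, from rig import sensors, optics, robot, finder gives the robot as it stands. The module is installed in compiled form; this text tells all that it offers.
- The arm moves only by the tool send_rows, never from a script. Its argument "moves" is a list of rows, each a list of 7 numbers: the turn, a rotation vector about the tool's x, y, z in shares of 90 degrees (1.0 is 90 degrees), then the shift along the tool's x, y, z in a scale on which 1.0 is 0.4 m, then the opening, from -1 (shut) to 1 (fully open). In form: [[rx, ry, rz, x, y, z, claw], ...]. A call has exactly 8 rows; each row is the pose to reach, as a shift and turn from the pose commanded when the call began, along the tool's axes at that moment; what a row does not reach only later rows make up. A row lasts 1/12 s, in which the tool goes at most 41.7 mm and 7.16 degrees, less where a joint would pass 70% of its speed; a pose out of reach is approached as far as the arm can. A shift or turn number past 1, either way, is cut back to 1. A call with a gripper value outside its range is refused whole. The fingers move at their own pace and stop on an object; "force" is the grip in N (left out, the last holds). Time passes only in rows, so rows that repeat a pose let the fingers close, or fill a call up. It gives the time, the measured TCP pose, the force, the opening and the grip force at its end, in the units of the state.
- sensors.state(): the state, without advancing time (a new reading comes with each control period).
- optics.read_camera(name): name is "side" or "top"; returns the picture (400x640x3 uint8, blue, green, red); there is no depth.
- optics.camera_model(name): a dict with "fx", "fy", "cx", "cy" (pixels), "world_to_cam" (4x4, takes a point from world to camera coordinates). Camera axes: x right, y down, z forward; pixel columns grow to the right and rows downward; lengths in m; the calibration is good to about 2 mm. A picture is of the moment at which its call begins. camera_model takes no time and is no camera call.
- robot.finish_job(): hands the job in; it is judged then, once.
Trained networks look in the newest picture that a camera, given by its name, has taken for a name from the list of things; names that differ only in an ending like _2 or _b are one class to them, and where a whole thing is asked for, a point or a joint stands for the part that bears it (a point fixed in the world has none). Each returns a list of dicts, best first, with "p" (0 to 1); they miss things now and then, are a little off and sometimes report something else, mostly with a low value. They report only what shows in the picture. A call takes as long as a camera call. They do not tell look-alikes from the thing itself.
- finder.silhouettes(camera, name): "region" (400x640 bool, what is visible of it) and "rect" ([left, top, right, bottom] in pixels, round what is visible of it).
- finder.place_of(camera, name): "xy" ([column, row] in pixels: a listed point, or the origin of a listed thing).
The state is a dict: "t": time; "joint_pos": joint angles; "qd": joint speeds; "tau": joint torques, N m; "eef_pos": TCP position; "orientation": TCP orientation; "wrist_force": force on the tool from outside, world axes, zero at the start; "wrist_torque": the same for the moment, N m; "gripper_width": opening from 0.0 (shut) to 1.0 (fully open); "finger_force": force on a finger pad.
Only numpy, scipy, OpenCV 4.12 (cv2) and the standard library are available. Lean on these libraries where they do the work, as an engineer would, in place of code of your own. Each camera call takes 0.05 s, during which the arm holds its last target. There are 200 camera calls.

### The job

Get the espresso grinder going: set the dosing funnel, narrow end down, into the basket of the filter holder that sits in the wooden stand, then take the holder by its handle out of the stand, slide it level along the grinder's fork under the outlet so that its rim rests on the two prongs, and push it against the spring switch behind. Finish while still gripping the handle there, with the switch held pressed nearly all the way in (at least 4.5 mm of its 6 mm) and the funnel still seated; leave the tamper standing where it is.

Things in the scene. Friction and masses are not known exactly. Their poses are not given: they have to be found in the camera images.
- grinder: electric espresso grinder, 202 x 122 mm, 412 mm tall, fixed: black base, square metal column, clear hopper with beans. Origin on the worktop right under the axis of a fully pushed-in filter holder; x points from its front into the column, z up. The column's front face is at x = +42 mm; the base reaches from x = -77 to +125 mm and is 28 mm high
- fork_seat (a point): the seat: on the grinder's vertical seat axis (x = y = 0 of grinder) at the height of the fork's upper side, 130 mm above the worktop; axes as grinder. A seated filter holder has its rim resting on the prongs, its basket between them, its origin 24 mm below this point and its x axis the same way
- switch_face (a point): centre of the front face of the grinder's black round push switch, 15 mm across, between the prongs at the column, 6 mm above the fork's upper side; moves with it. At rest it stands 31 mm behind the seat axis, fully pressed 37 mm
- switch (a joint): travel of that switch in m, 0 at rest, 0.006 fully pressed, along the grinder's +x. Its spring takes 3.2 N to start and 8 N fully in, and pushes the holder out again when let go; beyond 6 mm it is rigid
- stand: fixed hardwood block 96 x 96 x 45 mm with a round well (63 mm) in the middle of its top, in which the filter holder sits; origin centre of its underside, x away from the holder's handle
- filter_holder: espresso filter holder, about 0.3 kg: steel basket 57 mm wide (51 mm inside), 34 mm tall, open at the top; rim 74 mm wide from z = 24 to 34 mm with lugs to y = +-42 mm; thin neck; dark wooden handle 26 mm wide and high, x = -61 to -153 mm, middle line z = 30 mm. Origin: basket axis, underside; handle to -x, z up. Balances 38 mm from the axis. Starts in the stand, origin 21 mm above worktop
- handle_grip (a point): good place to grip the handle across its 26 mm width from above: on its middle line, 85 mm from the basket's axis, axes as filter_holder
- funnel: plain metal dosing funnel, a short tube, 0.05 kg, on the worktop: lower end 10 mm tall, tapering down from 46 to 39 mm, above it a collar 58 mm wide from z = 10 to 32 mm; bore 34 mm. Origin centre of its underside, z up. Seated, the lower end is in the basket, the collar rests on the rim and its origin is 24 mm above the filter holder's, on the same axis (nearly 2 mm play all round)
- tamper: espresso tamper, 53 mm steel foot, bulbous dark wooden grip, 88 mm tall, stands on the worktop; not needed. It and the funnel may have changed places. Origin centre of its underside
- fork_mouth (a point): middle of the open front of the grinder's fork, 37 mm in front of fork_seat, same height and axes. The fork is two steel prongs along x, 9 mm wide, 9 mm high, straight from the column to 22 mm before the seat, inner faces 31.7 mm either side of the middle, their tips bent outward and down to this point
- nozzle_tip (a point): lower end of the black outlet nozzle, on the seat axis, 180 mm above the worktop (a seated funnel's top is 18 mm lower). Nozzle at most 27 mm wide, its arm 30 mm wide, leading back to the column. To clear it with the funnel on, come down to the fork's height with the holder at least 50 mm in front of the seat, then slide in level
Mind the look-alikes: they are no part of the job. Of the things that look like the funnel, take the one that is farthest to the robot's right at the start.

How it is judged (in metres and radians):
On the way, in this order (a step that is already met when the one before it is completed fails the run):
1. the funnel sits in the basket of the filter holder, which is still in its stand, and the fingers have let go of it (horizontal distance between funnel and filter_holder below 0.005 m and z of funnel in the frame of filter_holder between 0.021 and 0.027 m and angle between the z axis of funnel and the z axis of filter_holder, either way round below 0.08 rad and distance between filter_holder and stand below 0.03 m and contact force between the fingers and funnel below 0.1 N), for 0.2 s.
2. the filter holder is lifted clear of the stand with the funnel on it (z of filter_holder in the frame of stand above 0.06 m and distance between funnel and filter_holder below 0.03 m), for 0.2 s.
At the end, for the whole second after the job is handed in: The robot still grips the filter holder, which rests level (0.12 rad) on the fork at the seat (5 mm in height, 6 mm sideways) and keeps the switch 4.5 mm or more in for the last second; the funnel is still seated (6 mm, 4 mm in height), the tamper upright within 30 mm of its place (value of joint switch above 0.0045 m and contact force between the fingers and filter_holder above 2 N and x of filter_holder in the frame of fork_seat between -0.004 and 0.006 m and y of filter_holder in the frame of fork_seat between -0.006 and 0.006 m and z of filter_holder in the frame of fork_seat between -0.029 and -0.019 m and angle between filter_holder's own z axis and vertical below 0.12 rad and linear speed of filter_holder below 0.02 m/s and horizontal distance between funnel and filter_holder below 0.006 m and z of funnel in the frame of filter_holder between 0.021 and 0.028 m and angle between the z axis of funnel and the z axis of filter_holder, either way round below 0.1 rad and distance of tamper from where it was at the start of the episode below 0.03 m and angle between tamper's own z axis and vertical below 0.2 rad); the arm keeps its last pose, push and grip.
It fails at once if the switch is pressed without the funnel in the basket (value of joint switch above 0.003 m and distance between funnel and filter_holder above 0.04 m).
It fails at once if the tamper is knocked over (angle between tamper's own z axis and vertical above 0.5 rad).
It also fails if it takes over 58 s, if anything falls off the work surface, if the arm or the gripper's body presses on something with over 40 N, if the wrist force passes 120 N, or if a joint passes its speed limit or range.

## Working session

There is one attempt and no reset: what is moved stays moved. The work goes in short steps, Python scripts to look and compute and a tool call to move; the robot and the scene stay as the last step left them, time stands still between calls to the robot, and variables do not carry over. Pictures are saved under pics/ and viewed, at most 10 in all, crops included, and the job is handed in when it is done.

Besides the shell and the picture viewer there is one more tool, called after "Emit:" as a command line: name --pt "numbers of a row" for each row, then --argument value for the rest. send_rows: Moves the arm, as the interface text tells. Its arguments: {"type":"object","properties":{"moves":{"type":"array"},"force":{"type":"number"}},"required":["moves"]}

```bash
mkdir -p pics; cat > h.py <<'E'
import numpy as np, cv2
from rig import sensors, optics, robot, finder
def snap(n,f):
    im=optics.read_camera(n); cv2.imwrite('pics/'+f,im); return im
def proj(n,P):
    m=optics.camera_model(n); T=np.array(m['world_to_cam']); c=T[:3,:3]@np.array(P)+T[:3,3]
    return np.array([m['fx']*c[0]/c[2]+m['cx'], m['fy']*c[1]/c[2]+m['cy']])
def ray(n,uv):
    m=optics.camera_model(n); T=np.array(m['world_to_cam']); R=T[:3,:3]
    d=R.T@np.array([(uv[0]-m['cx'])/m['fx'],(uv[1]-m['cy'])/m['fy'],1]); return -R.T@T[:3,3], d/np.linalg.norm(d)
def atz(n,uv,z):
    o,d=ray(n,uv); return o+d*(z-o[2])/d[2]
def tri(uv1,uv2):
    o1,d1=ray('top',uv1);o2,d2=ray('side',uv2)
    A=np.stack([d1,-d2],1); s=np.linalg.lstsq(A,o2-o1,rcond=None)[0]
    p,q=o1+s[0]*d1,o2+s[1]*d2; return (p+q)/2,np.linalg.norm(p-q)
E
python3 - <<'E'
from h import *
np.set_printoptions(precision=4,suppress=True)
a=snap('top','t0.png');b=snap('side','s0.png')
cv2.imwrite('pics/both0.png',cv2.resize(np.vstack([a,b]),(480*1,600)))
for n in('top','side'):
    print(n,ray(n,(320,200)))
    for k in ['funnel','tamper','filter_holder','handle_grip','stand','grinder','fork_seat','fork_mouth','switch_face','nozzle_tip']:
        for r in finder.place_of(n,k): print(n,k,round(r['p'],2),np.round(r['xy'],1))
E
```

```text
top (array([ 0.3747, -0.062 ,  1.0193]), array([ 0.1395,  0.0017, -0.9902]))
top funnel 0.76 [383.5 214.4]
top funnel 0.65 [381.7 180.7]
top funnel 0.65 [360.2 239.5]
top funnel 0.57 [414.4 175.3]
top funnel 0.38 [210.3 166.1]
top tamper 0.69 [424.5 224.3]
top filter_holder 0.55 [331.4 177.6]
top handle_grip 0.69 [211.9 169.7]
top handle_grip 0.65 [322.2 207.2]
top stand 0.79 [332.4 182.1]
top grinder 0.65 [227.6 182.2]
top fork_seat 0.59 [212.8 171.3]
top fork_mouth 0.68 [221.9 182.8]
top fork_mouth 0.15 [419.5 169.3]
top nozzle_tip 0.61 [208.5 167.5]
top nozzle_tip 0.24 [322.9 210.6]
side (array([0.5197, 0.9059, 0.5279]), array([-0.017 , -0.9197, -0.3923]))
side funnel 0.6 [326.9 214.1]
side funnel 0.58 [354.7 225.3]
side funnel 0.54 [284.4 202. ]
side funnel 0.46 [292.4 214.6]
side tamper 0.76 [331.9 201.8]
side filter_holder 0.73 [283.9 224.2]
side filter_holder 0.72 [290.5 228.5]
side handle_grip 0.79 [323.7 225.8]
side stand 0.8 [289.6 238.3]
side grinder 0.95 [285.2 309.9]
side fork_seat 0.68 [284.4 251.1]
side fork_mouth 0.84 [302.3 242.7]
side nozzle_tip 0.79 [284.  223.2]
```

View pics/t0.png

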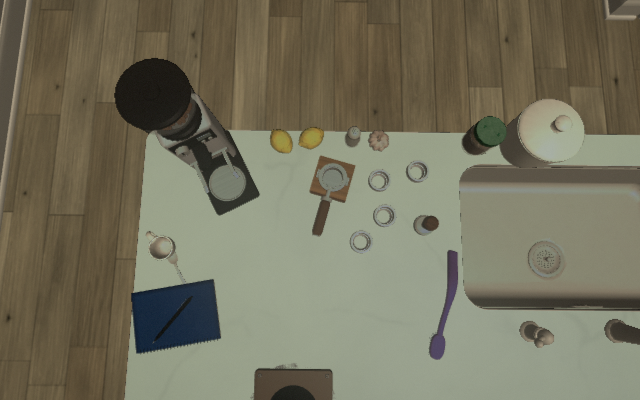

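View pics/s0.png

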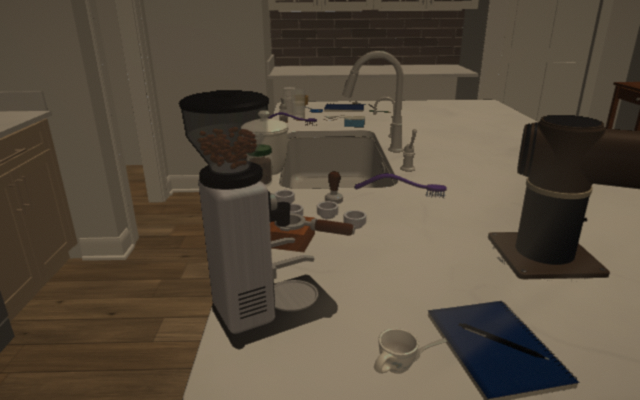

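The top picture shows four funnel-like rings at (383,215), (379,181), (361,241) and (417,171). It also shows the holder in its stand at (332,178) with its handle toward (318,234), the tamper at (427,225), and the grinder at left with its fork near (213,171). The side view shows the grinder from behind and to the side, with the funnels at (285,197), (293,212), (327,210) and (355,219).

Next I compute the positions and check the chosen one in a crop.

```bash
python3 - <<'E'
from h import *
np.set_printoptions(precision=4,suppress=True)
a=cv2.imread('pics/t0.png');b=cv2.imread('pics/s0.png')
optics.read_camera('top');optics.read_camera('side')
for r in finder.silhouettes('top','funnel'):
    m=r['region']; ys,xs=np.nonzero(m); c,rad,ang=cv2.minAreaRect(np.stack([xs,ys],1).astype(np.float32))
    print('fun',round(r['p'],2),r['rect'],'z32',atz('top',c,.032),'z16',atz('top',(xs.mean(),ys.mean()),.018),m.sum())
for uv in [(383.5,214.4),(381.7,180.7),(360.2,239.5),(414.4,175.3)]: print('fun origin',atz('top',uv,0))
print('side',[atz('side',u,0)for u in[(326.9,214.1),(354.7,225.3),(284.4,202),(292.4,214.6)]])
print('tamper',atz('top',(424.5,224.3),0),atz('side',(331.9,201.8),0))
print('holder',atz('top',(331.4,177.6),.021),atz('side',(283.9,224.2),.021),atz('side',(290.5,228.5),.021))
print('grip',atz('top',(322.2,207.2),.051),atz('side',(323.7,225.8),.051))
print('stand',atz('top',(332.4,182.1),0),atz('side',(289.6,238.3),0))
print('grinder',atz('top',(227.6,182.2),0),atz('side',(285.2,309.9),0))
print('seat',atz('top',(212.8,171.3),.13),atz('side',(284.4,251.1),.13))
print('mouth',atz('top',(221.9,182.8),.13),atz('side',(302.3,242.7),.13))
print('nozzle',atz('top',(208.5,167.5),.18),atz('side',(284,223.2),.18))
c1=cv2.resize(a[100:260,300:460],(480,480),interpolation=cv2.INTER_CUBIC)
c2=cv2.resize(a[50:225,110:270],(300,328),interpolation=cv2.INTER_CUBIC)
out=np.zeros((600,780,3),np.uint8);out[:480,:480]=c1;out[:328,480:]=c2
c3=cv2.resize(b[170:260,250:370],(300,225),interpolation=cv2.INTER_CUBIC);out[330:555,480:]=c3
cv2.imwrite('pics/c1.png',np.clip(out*1.4,0,255).astype(np.uint8))
E
```

```text
fun 0.85 [352.2, 230.9, 369.6, 255.1] z32 [ 0.4082 -0.1659  0.032 ] z16 [ 0.4092 -0.1683  0.018 ] 274
fun 0.78 [368.3, 170.2, 395.4, 192.9] z32 [ 0.5689 -0.2144  0.032 ] z16 [ 0.5727 -0.2185  0.018 ] 289
fun 0.6 [409.9, 158.8, 427.0, 182.3] z32 [ 0.5933 -0.3137  0.032 ] z16 [ 0.5973 -0.3198  0.018 ] 254
fun origin [ 0.4815 -0.2295  0.    ]
fun origin [ 0.5726 -0.2259  0.    ]
fun origin [ 0.4145 -0.1672  0.    ]
fun origin [ 0.5885 -0.3145  0.    ]
side [array([ 0.4803, -0.234 ,  0.    ]), array([ 0.4117, -0.1632,  0.    ]), array([ 0.599, -0.321,  0.   ]), array([ 0.5733, -0.2343,  0.    ])]
tamper [ 0.4564 -0.3377  0.    ] [ 0.4631 -0.3172  0.    ]
holder [ 0.5754 -0.0897  0.021 ] [ 0.5903 -0.1333  0.021 ] [ 0.5731 -0.1089  0.021 ]
grip [ 0.4927 -0.0662  0.051 ] [ 0.4938 -0.0599  0.051 ]
stand [ 0.5673 -0.0931  0.    ] [ 0.5756 -0.0979  0.    ]
grinder [0.5638 0.1886 0.    ] [0.5729 0.1875 0.    ]
seat [0.5653 0.1927 0.13  ] [0.5691 0.1965 0.13  ]
mouth [0.5381 0.1699 0.13  ] [0.5384 0.167  0.13  ]
nozzle [0.5632 0.1884 0.18  ] [0.5682 0.1888 0.18  ]
```

View pics/c1.png

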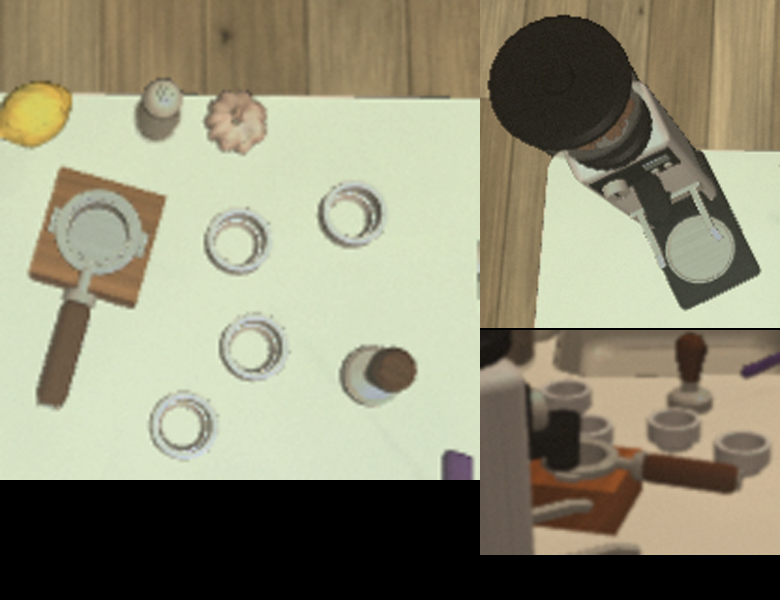

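Four rings could be taken for the funnel. Their top pixels are A (383,215), B (379,181), C (361,241) and D (417,171). World -y is to the right in the image, so D is farthest to the robot's right, at about (0.595,-0.315), and I choose D. The crop confirms D is a plain ring standing collar up. Now I make precise fits.

```bash
python3 - <<'E'
from h import *
np.set_printoptions(precision=4,suppress=True)
a=cv2.imread('pics/t0.png');g=cv2.cvtColor(a,cv2.COLOR_BGR2GRAY)
def circ(u,v,z,rw,h=22,S=8):
    d=np.linalg.norm(proj('top',atz('top',(u,v),z))-proj('top',atz('top',(u,v),z)+[0,rw,0]))*S
    u0,v0=int(u)-h,int(v)-h
    c=cv2.GaussianBlur(cv2.resize(g[v0:v0+2*h,u0:u0+2*h],None,fx=S,fy=S,interpolation=cv2.INTER_CUBIC),(0,0),4)
    k=cv2.HoughCircles(c,cv2.HOUGH_GRADIENT,1,20,param1=60,param2=8,minRadius=int(d*.9),maxRadius=int(d*1.1))
    for x,y,r in k[0][:2]:
        p=((x+.5)/S-.5+u0,(y+.5)/S-.5+v0); print(p,r/S,d/S,atz('top',p,z))
print('D rim');circ(417,171,.032,.029);print('D bore');circ(417,171,.032,.017)
print('C rim');circ(361,241,.032,.029);print('B');circ(379,181,.032,.029)
print('holder rim');circ(333,177,.055,.037,26);print('inside');circ(333,177,.055,.0255,26)
# handle from colour: dark brown
hsv=cv2.cvtColor(a,cv2.COLOR_BGR2HSV)
m=np.zeros(g.shape,np.uint8);m[198:240,305:340]=((g<95)[198:240,305:340])
ys,xs=np.nonzero(m);P=np.stack([atz('top',p,.051+.007) for p in zip(xs,ys)])[:,:2]
c=P.mean(0);w,V=np.linalg.eigh(np.cov((P-c).T));d=V[:,1];print('handle c',c,'yaw',np.degrees(np.arctan2(d[1],d[0])),len(xs),np.ptp((P-c)@d))
for z in(0,.028): 
  p=[atz('top',q,z) for q in((219.3,214.3),(259.3,194))];e=p[0]-p[1];print('front edge',p,np.linalg.norm(e),np.degrees(np.arctan2(e[1],e[0]))-90)
o=np.hstack([cv2.resize(a[140:220,190:270],(480,480),interpolation=cv2.INTER_CUBIC),cv2.resize(cv2.imread('pics/s0.png')[220:340,200:330],(300,277),interpolation=cv2.INTER_CUBIC)[:277] if 0 else np.zeros((480,0,3),np.uint8)])
cv2.imwrite('pics/fork.png',np.clip(o*1.6,0,255).astype(np.uint8))
E
```

```text
D rim
(np.float32(416.125), np.float32(171.0)) 10.8125 11.059568282442346 [ 0.5933 -0.3114  0.032 ]
D bore
(np.float32(414.75), np.float32(172.75)) 6.35 6.4830089007825205 [ 0.5886 -0.3076  0.032 ]
(np.float32(412.5), np.float32(174.25)) 5.9625 6.4830089007825205 [ 0.5845 -0.3016  0.032 ]
C rimTraceback (most recent call last):
  File "<stdin>", line 12, in <module>
  File "<stdin>", line 9, in circ
TypeError: 'NoneType' object is not subscriptable
```

```bash
python3 - <<'E'
from h import *
from scipy.optimize import minimize
np.set_printoptions(precision=4,suppress=True)
a=cv2.imread('pics/t0.png');g=cv2.cvtColor(a,cv2.COLOR_BGR2GRAY)
S=4;G=cv2.GaussianBlur(cv2.resize(g,None,fx=S,fy=S,interpolation=cv2.INTER_CUBIC),(0,0),3).astype(np.float32)
gx=cv2.Sobel(G,cv2.CV_32F,1,0);gy=cv2.Sobel(G,cv2.CV_32F,0,1);M=np.hypot(gx,gy)
th=np.linspace(0,2*np.pi,120,endpoint=False)
def score(x,y,z,r):
    Q=np.array([proj('top',(x+r*np.cos(t),y+r*np.sin(t),z)) for t in th]);Q=(Q+.5)*S-.5
    return cv2.remap(M,Q[None].astype(np.float32)[...,0],Q[None].astype(np.float32)[...,1],1).mean()
def fit(x,y,zr,n=9):
    best=max((sum(score(x+i,y+j,z,r) for z,r in zr),x+i,y+j) for i in np.arange(-n,n+1,1.5)/1e3 for j in np.arange(-n,n+1,1.5)/1e3)
    return best
for nm,x,y in[('D',.593,-.3125),('C',.41,-.167),('B',.571,-.217)]:
    print(nm,fit(x,y,[(.032,.029)]),fit(x,y,[(.032,.029),(.032,.017),(.010,.029)]))
print('holder',fit(.575,-.09,[(.055,.037)]),fit(.575,-.09,[(.055,.037),(.055,.0255)]))
m=np.zeros(g.shape,np.uint8);m[198:240,305:340]=((g<95)[198:240,305:340])
ys,xs=np.nonzero(m);P=np.stack([atz('top',p,.054) for p in zip(xs,ys)])[:,:2]
c=P.mean(0);w,V=np.linalg.eigh(np.cov((P-c).T));d=V[:,1];print('handle c',c,'yaw',np.degrees(np.arctan2(d[1],d[0])),len(xs),np.ptp((P-c)@d))
for z in(0,.028): 
  p=[atz('top',q,z) for q in((219.3,214.3),(259.3,194))];e=p[0]-p[1];print('front edge',p,np.linalg.norm(e),np.degrees(np.arctan2(e[1],e[0]))-90)
o=cv2.resize(a[130:220,180:270],(480,480),interpolation=cv2.INTER_CUBIC)
cv2.imwrite('pics/fork.png',np.clip(o*1.6,0,255).astype(np.uint8))
print(sensors.state()['orientation'],sensors.state()['t'])
E
```

```text
Traceback (most recent call last):
  File "h.py", line 6, in proj
    m=optics.camera_model(n); T=np.array(m['world_to_cam']); c=T[:3,:3]@np.array(P)+T[:3,3]
ValueError: time passes only in moves, steps and waits
```

View pics/fork.png

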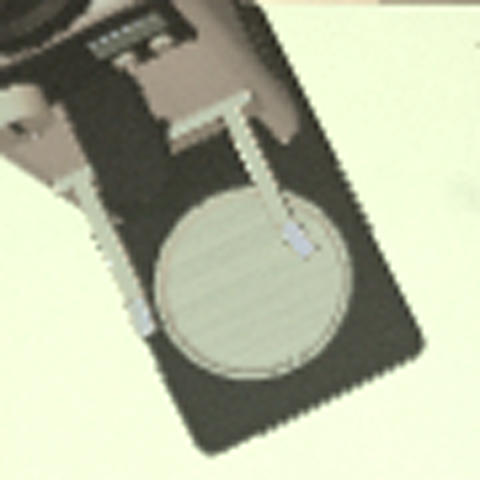

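The crop shows the prong tips at (207,192) and (237,176.5), and the base's front corners at about (219,214) and (259,194). That puts the grinder's yaw at about 27°. Next I fit the base, stand and handle edges with a line model.

```bash
cat >> fit.py <<'E'
from scipy.optimize import differential_evolution as DE
def lines(M,p,segs,n='top'):
    x,y,w=p;c,s=np.cos(w),np.sin(w);sc=0
    for A,B in segs:
        t=np.linspace(0,1,40)[:,None];L=np.array(A)+(np.array(B)-A)*t
        Q=np.array([proj(n,(x+c*q[0]-s*q[1],y+s*q[0]+c*q[1],q[2])) for q in L]).astype(np.float32);Q=(Q+.5)*S-.5
        sc+=cv2.remap(M,Q[None,:,0],Q[None,:,1],1).mean()
    return -sc
def lfit(M,x,y,deg,segs,w=.012,dw=8,n='top'):
    r=np.radians(deg);d=np.radians(dw)
    o=DE(lambda p:lines(M,p,segs,n),[(x-w,x+w),(y-w,y+w),(r-d,r+d)],maxiter=25,popsize=10,seed=1,tol=1e-6)
    return o.x[:2],np.degrees(o.x[2]),-o.fun
E
python3 - <<'E'
from fit import *
M=grad(cv2.imread('pics/t0.png'))
F=[((-.077,-.055,0),(-.077,.055,0)),((-.07,-.061,0),(.09,-.061,0))]
print('base',lfit(M,.57,.188,27,F))
print('base top-left',lfit(M,.57,.188,27,F+[((-.07,.061,.028),(-.035,.061,.028))]))
print('stand',lfit(M,.5705,-.0915,-15,[((-.046,-.048,.045),(.046,-.048,.045)),((-.046,.048,.045),(.046,.048,.045)),((.048,-.046,.045),(.048,.046,.045))]))
print('handle',lfit(M,.5705,-.0915,-15,[((-.065,-.013,.051),(-.15,-.013,.051)),((-.065,.013,.051),(-.15,.013,.051)),((-.153,-.01,.051),(-.153,.01,.051))]))
E
```

```text
base (array([0.5694, 0.1895]), np.float64(27.352994448105466), np.float64(198.8585205078125))
base top-left (array([0.5699, 0.1886]), np.float64(28.3090318671186), np.float64(283.8499755859375))
stand (array([ 0.5711, -0.0911]), np.float64(-15.730645860031085), np.float64(195.52841186523438))
handle (array([ 0.5705, -0.0907]), np.float64(-15.270985492708316), np.float64(232.85650634765625))
```

Careful with the scale: shifts go in shares of 0.4 m and turns go in shares of 90 degrees. That gives: -0.211 m / 0.4 = -0.5275, -0.183 m / 0.4 = -0.4575.

Emit:
send_rows --pt "0 0 0 -0.075 -0.0875 0 1" --pt "0 0 0 -0.15 -0.1625 0 1" --pt "0 0 0 -0.225 -0.25 -0.025 1" --pt "0 0 0 -0.275 -0.325 -0.025 1" --pt "0 0 0 -0.35 -0.4 -0.025 1" --pt "0 0 0 -0.4 -0.4625 -0.05 1" --pt "0 0 0 -0.45 -0.525 -0.05 1" --pt "0 0 0 -0.4575 -0.5275 -0.05 1" --force 40

```text
t: 1.92
eef_pos: [0.2985, 0.3974, 0.2522]
orientation: [180.0, 0.1, 164.8]
wrist_force: [0.8, 0.5, 0.1]
gripper_width: 0.998
finger_force: 0.0
```

In the tool's units: -0.211 m / 0.4 = -0.5275, -0.21 m / 0.4 = -0.525.

Emit:
send_rows --pt "0 0 0 -0.075 -0.0875 0 1" --pt "0 0 0 -0.15 -0.1625 0 1" --pt "0 0 0 -0.225 -0.25 0 1" --pt "0 0 0 -0.275 -0.325 0 1" --pt "0 0 0 -0.35 -0.4 0 1" --pt "0 0 0 -0.4 -0.4625 0 1" --pt "0 0 0 -0.45 -0.525 0 1" --pt "0 0 0 -0.4575 -0.5275 0 1"

```text
t: 2.58
eef_pos: [0.4207, 0.146, 0.2516]
orientation: [-179.9, 0.1, 164.7]
wrist_force: [0.2, 0.3, -0.9]
gripper_width: 1.001
finger_force: 0.0
```

In the tool's units: -0.2015 m / 0.4 = -0.5038, -0.2 m / 0.4 = -0.5.

Emit:
send_rows --pt "0 0 0 -0.055 -0.0775 0 1" --pt "0 0 0 -0.11 -0.155 0 1" --pt "0 0 0 -0.165 -0.2325 0 1" --pt "0 0 0 -0.22 -0.31 0.025 1" --pt "0 0 0 -0.275 -0.3875 0.05 1" --pt "0 0 0 -0.325 -0.45 0.075 1" --pt "0 0 0 -0.36 -0.5 0.1 1" --pt "0 0 0 -0.36 -0.5038 0.1 1"

```text
t: 3.25
eef_pos: [0.5063, -0.0848, 0.209]
orientation: [-180.0, -0.2, 164.8]
wrist_force: [-0.4, 0.0, -0.2]
gripper_width: 1.004
finger_force: 0.0
```

In the tool's units: -0.2015 m / 0.4 = -0.5038, -0.2 m / 0.4 = -0.5.

Emit:
send_rows --pt "0 0 0 -0.055 -0.0775 0.025 1" --pt "0 0 0 -0.11 -0.155 0.075 1" --pt "0 0 0 -0.165 -0.2325 0.1 1" --pt "0 0 0 -0.22 -0.31 0.15 1" --pt "0 0 0 -0.275 -0.3875 0.175 1" --pt "0 0 0 -0.325 -0.45 0.225 1" --pt "0 0 0 -0.36 -0.5 0.25 1" --pt "0 0 0 -0.36 -0.5038 0.25 1"

```text
t: 3.92
eef_pos: [0.593, -0.3159, 0.108]
orientation: [179.9, -0.2, 164.9]
wrist_force: [-0.1, 0.5, 0.1]
gripper_width: 0.999
finger_force: 0.0
```

In the tool's units: 0.102 m / 0.4 = 0.255, 0.098 m / 0.4 = 0.245.

Emit:
send_rows --pt "0 0 0 0 0 0.075 1" --pt "0 0 0 0 0 0.15 1" --pt "0 0 0 0 0 0.2125 1" --pt "0 0 0 0 0 0.245 1" --pt "0 0 0 0 0 0.255 1" --pt "0 0 0 0 0 0.255 0.5" --pt "0 0 0 0 0 0.255 -1" --pt "0 0 0 0 0 0.255 -1" --force 25

```text
t: 4.58
eef_pos: [0.5946, -0.3148, 0.0122]
orientation: [-179.9, 0.2, 165.0]
wrist_force: [0.3, -0.3, 0.3]
gripper_width: 0.672
finger_force: 26.7
```

Emit:
send_rows --pt "0 0 0 0 0 0 -1" --pt "0 0 0 0 0 0 -1" --pt "0 0 0 0 0 0 -1" --pt "0 0 0 0 0 0 -1" --pt "0 0 0 0 0 0 -1" --pt "0 0 0 0 0 0 -1" --pt "0 0 0 0 0 0 -1" --pt "0 0 0 0 0 0 -1"

```text
t: 5.25
eef_pos: [0.5945, -0.3149, 0.012]
orientation: [-179.9, 0.2, 165.0]
wrist_force: [0.9, 2.6, 6.3]
gripper_width: 0.67
finger_force: 27.2
```

In the tool's units: 0.6 rad / 1.5708 = 0.382.

Emit:
send_rows --pt "0 0 0 0 0 0 1" --pt "0 0 0 0 0 0 1" --pt "0 0 0 0 0 0 1" --pt "0 0 0.0764 0 0 0 1" --pt "0 0 0.1528 0 0 0 1" --pt "0 0 0.2292 0 0 0 1" --pt "0 0 0.3056 0 0 0 1" --pt "0 0 0.382 0 0 0 1"

```text
t: 5.92
eef_pos: [0.5923, -0.314, 0.0086]
orientation: [-180.0, -0.1, 130.3]
wrist_force: [-0.5, 0.5, 1.2]
gripper_width: 1.001
finger_force: 0.0
```

In the tool's units: 0.96 rad / 1.5708 = 0.6112.

Emit:
send_rows --pt "0 0 0.0764 0 0 0 1" --pt "0 0 0.1528 0 0 0 1" --pt "0 0 0.2292 0 0 0 1" --pt "0 0 0.3056 0 0 0 1" --pt "0 0 0.382 0 0 0 1" --pt "0 0 0.4584 0 0 0 1" --pt "0 0 0.5348 0 0 0 1" --pt "0 0 0.6112 0 0 0 1"

```text
t: 6.58
eef_pos: [0.5923, -0.314, 0.0086]
orientation: [-179.9, -0.0, 75.3]
wrist_force: [-0.2, 0.2, -0.6]
gripper_width: 0.996
finger_force: 0.0
```

Emit:
send_rows --pt "0 0 0 0 0 0 0.5" --pt "0 0 0 0 0 0 -1" --pt "0 0 0 0 0 0 -1" --pt "0 0 0 0 0 0 -1" --pt "0 0 0 0 0 0 -1" --pt "0 0 0 0 0 0 -1" --pt "0 0 0 0 0 0 -1" --pt "0 0 0 0 0 0 -1"

```text
t: 7.25
eef_pos: [0.5928, -0.3142, 0.0094]
orientation: [-180.0, 0.0, 75.6]
wrist_force: [-0.6, 1.0, 1.3]
gripper_width: 0.663
finger_force: 26.7
```

In the tool's units: 0.105 m / 0.4 = 0.2625, 0.08 m / 0.4 = 0.2, -0.82 rad / 1.5708 = -0.522.

Emit:
send_rows --pt "0 0 0 0 0 -0.075 -1" --pt "0 0 -0.0637 0 0 -0.15 -1" --pt "0 0 -0.1401 0.025 -0.01 -0.225 -1" --pt "0 0 -0.2165 0.075 -0.025 -0.25 -1" --pt "0 0 -0.2928 0.1375 -0.05 -0.25 -1" --pt "0 0 -0.3692 0.2 -0.075 -0.25 -1" --pt "0 0 -0.4456 0.25 -0.0925 -0.25 -1" --pt "0 0 -0.522 0.2625 -0.0963 -0.25 -1"

```text
t: 7.92
eef_pos: [0.5807, -0.1993, 0.1086]
orientation: [-180.0, -0.1, 123.1]
wrist_force: [0.3, 0.2, -0.6]
gripper_width: 0.665
finger_force: 27.2
```

```bash
cat >> h.py <<'E'
from scipy.spatial.transform import Rotation as Ro
def plan(x,y,z,yaw):
    s=sensors.state();R=Ro.from_euler('xyz',s['orientation'],degrees=True)
    d=R.inv().apply(np.array([x,y,z])-s['eef_pos']);T=Ro.from_euler('xyz',[180,0,yaw],degrees=True)
    print('t',s['t'],'pos',np.round(s['eef_pos'],4),np.round(s['orientation'],1),'shift',np.round(d,4),'rot',np.round((R.inv()*T).as_rotvec(),3),'F',np.round(s['wrist_force'],1),'g',s['gripper_width'],s['finger_force'])
E
python3 -c "
from h import *
plan(.5703,-.091,.095,164.7)"
```

```text
t 7.9167 pos [ 0.5807 -0.1993  0.1086] [-1.800e+02 -1.000e-01  1.231e+02] shift [0.0964 0.0504 0.0138] rot [ 0.001 -0.003 -0.726] F [ 0.3  0.2 -0.6] g 0.6645905873496353 27.179069817066193
```

In the tool's units: 0.096 m / 0.4 = 0.24, 0.088 m / 0.4 = 0.22, -0.726 rad / 1.5708 = -0.4622.

Emit:
send_rows --pt "0 0 -0.0764 0.05 0.025 0 -1" --pt "0 0 -0.1528 0.1125 0.0575 0 -1" --pt "0 0 -0.2292 0.175 0.09 0.0125 -1" --pt "0 0 -0.3056 0.22 0.115 0.025 -1" --pt "0 0 -0.382 0.24 0.125 0.035 -1" --pt "0 0 -0.4584 0.24 0.125 0.035 -1" --pt "0 0 -0.4622 0.24 0.125 0.035 -1" --pt "0 0 -0.4622 0.24 0.125 0.035 -1"

```text
t: 8.58
eef_pos: [0.572, -0.0949, 0.0951]
orientation: [180.0, -0.0, 164.1]
wrist_force: [-0.7, -0.3, 0.5]
gripper_width: 0.666
finger_force: 27.2
```

```bash
python3 - <<'E'
from h import *
plan(.5703,-.091,.056,164.7)
a=snap('top','t1.png');b=snap('side','s1.png')
for n in('top','side'):
  for r in finder.place_of(n,'funnel')[:5]: print(n,round(r['p'],2),np.round(r['xy'],1),atz(n,r['xy'],.08))
o=np.hstack([cv2.resize(a[120:250,290:420],(390,390),interpolation=2),cv2.resize(b[150:280,230:360],(390,390),interpolation=2)])
cv2.imwrite('pics/c2.png',np.clip(o*1.4,0,255).astype(np.uint8))
E
```

```text
t 8.5833 pos [ 0.572  -0.0949  0.0951] [180.   -0.  164.1] shift [0.0027 0.0033 0.0391] rot [ 0.    -0.    -0.011] F [-0.7 -0.3  0.5] g 0.6664482822946303 27.18198711052537
top 0.76 [383.7 213.1] [ 0.47633121 -0.21686487  0.08      ]
top 0.72 [357.4 240.2] [ 0.40964541 -0.15216202  0.08      ]
top 0.61 [378.9 180.2] [ 0.55827107 -0.20609941  0.08      ]
side 0.73 [354.5 224.6] [ 0.42815883 -0.00460443  0.08      ]
side 0.68 [288.4 207.8] [ 0.57584632 -0.10007849  0.08      ]
side 0.61 [289.4 229.8] [0.56904663 0.01535009 0.08      ]
side 0.55 [327.7 215. ] [ 0.48466794 -0.05633919  0.08      ]
side 0.53 [292.9 215.4] [ 0.56388124 -0.05717014  0.08      ]
```

View pics/c2.png

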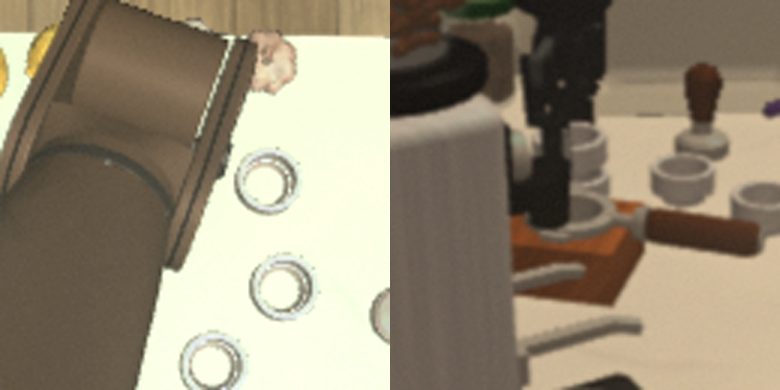

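The top view is blocked by the forearm. The side view shows the funnel in the fingers above the stand at about (290,208). I lower it in two stages.

In the tool's units: 0.026 m / 0.4 = 0.065, 0.0033 m / 0.4 = 0.0083, -0.01 rad / 1.5708 = -0.0064.

Emit:
send_rows --pt "0 0 -0.0064 0.0068 0.0083 0 -1" --pt "0 0 -0.0064 0.0068 0.0083 0.025 -1" --pt "0 0 -0.0064 0.0068 0.0083 0.045 -1" --pt "0 0 -0.0064 0.0068 0.0083 0.06 -1" --pt "0 0 -0.0064 0.0068 0.0083 0.065 -1" --pt "0 0 -0.0064 0.0068 0.0083 0.065 -1" --pt "0 0 -0.0064 0.0068 0.0083 0.065 -1" --pt "0 0 -0.0064 0.0068 0.0083 0.065 -1"

```text
t: 9.45
eef_pos: [0.5706, -0.0913, 0.0696]
orientation: [-180.0, 0.0, 164.8]
wrist_force: [0.2, -0.9, -1.6]
gripper_width: 0.661
finger_force: 27.2
```

```bash
python3 -c "
from h import *
plan(.5703,-.091,.056,164.7)"
```

```text
t 9.45 pos [ 0.5706 -0.0913  0.0696] [-180.     0.   164.8] shift [0.0004 0.0002 0.0136] rot [-0.     0.001  0.001] F [ 0.2 -0.9 -1.6] g 0.6611922491182369 27.18103503808379
```

Funnel bottom is at about z=0.060, just above the rim at 0.055. I lower slowly, watching the force.

In the tool's units: 0.01 m / 0.4 = 0.025, 0.009 m / 0.4 = 0.0225.

Emit:
send_rows --pt "0 0 0 0 0 0.005 -1" --pt "0 0 0 0 0 0.01 -1" --pt "0 0 0 0 0 0.015 -1" --pt "0 0 0 0 0 0.02 -1" --pt "0 0 0 0 0 0.0225 -1" --pt "0 0 0 0 0 0.025 -1" --pt "0 0 0 0 0 0.025 -1" --pt "0 0 0 0 0 0.025 -1"

```text
t: 10.12
eef_pos: [0.5704, -0.0912, 0.0593]
orientation: [180.0, 0.0, 164.8]
wrist_force: [-0.5, -0.9, -0.1]
gripper_width: 0.662
finger_force: 27.2
```

```bash
python3 -c "
from h import *
plan(.5703,-.091,.055,164.7)"
```

```text
t 10.1167 pos [ 0.5704 -0.0912  0.0593] [180.    0.  164.8] shift [0.0001 0.0001 0.0043] rot [0.    0.    0.001] F [-0.5 -0.9 -0.1] g 0.6624526335369989 27.181545831263065
```

In the tool's units: 0.005 m / 0.4 = 0.0125, 0.001 m / 0.4 = 0.0025.

Emit:
send_rows --pt "0 0 0 0 0 0.0025 -1" --pt "0 0 0 0 0 0.005 -1" --pt "0 0 0 0 0 0.0075 -1" --pt "0 0 0 0 0 0.01 -1" --pt "0 0 0 0 0 0.0125 -1" --pt "0 0 0 0 0 0.0125 -1" --pt "0 0 0 0 0 0.0125 -1" --pt "0 0 0 0 0 0.0125 -1"

```text
t: 10.78
eef_pos: [0.5714, -0.0915, 0.0551]
orientation: [-180.0, 0.2, 164.8]
wrist_force: [3.7, -0.6, 2.7]
gripper_width: 0.666
finger_force: 27.4
```

In the tool's units: -0.002 m / 0.4 = -0.005, -0.001 m / 0.4 = -0.0025.

Emit:
send_rows --pt "0 0 0 -0.0025 0 0 -1" --pt "0 0 0 -0.005 0 0 -1" --pt "0 0 0 -0.005 0 0.0025 -1" --pt "0 0 0 -0.005 0 0.0025 -1" --pt "0 0 0 -0.005 0 0.0025 -1" --pt "0 0 0 -0.005 0 0.0025 -1" --pt "0 0 0 -0.005 0 0.0025 -1" --pt "0 0 0 -0.005 0 0.0025 -1"

```text
t: 11.45
eef_pos: [0.5718, -0.0916, 0.0544]
orientation: [-180.0, -0.1, 164.8]
wrist_force: [-2.1, -0.2, 9.4]
gripper_width: 0.661
finger_force: 27.9
```

Emit:
send_rows --pt "0 0 0 0 0 0 0" --pt "0 0 0 0 0 0 1" --pt "0 0 0 0 0 0 1" --pt "0 0 0 0 0 0 1" --pt "0 0 0 0 0 -0.05 1" --pt "0 0 0 0 0 -0.125 1" --pt "0 0 0 0 0 -0.2 1" --pt "0 0 0 0 0 -0.25 1"

```text
t: 12.12
eef_pos: [0.5725, -0.0917, 0.1552]
orientation: [-180.0, 0.0, 164.8]
wrist_force: [1.1, 0.1, 1.2]
gripper_width: 1.002
finger_force: 0.0
```

Emit:
send_rows --pt "0 0 0 0.05 0 0 1" --pt "0 0 0 0.125 0 0 1" --pt "0 0 0 0.2 0 0 1" --pt "0 0 0 0.275 0 0 1" --pt "0 0 0 0.35 0 0 1" --pt "0 0 0 0.35 0 0 1" --pt "0 0 0 0.35 0 0 1" --pt "0 0 0 0.35 0 0 1"

```text
t: 12.78
eef_pos: [0.4375, -0.055, 0.1534]
orientation: [-180.0, 0.0, 164.8]
wrist_force: [0.4, -0.2, -0.1]
gripper_width: 0.997
finger_force: 0.0
```

```bash
python3 - <<'E'
from fit import *
a=snap('top','t2.png');b=snap('side','s2.png')
Ms=grad(b)
print('funnel seated side',fit(Ms,.571,-.0915,[(.077,.029)],9,'side'))
plan(.489,-.069,.12,164.7)
o=np.hstack([cv2.resize(a[120:250,290:420],(390,390),interpolation=2),cv2.resize(b[180:258,240:318],(390,390),interpolation=2)])
cv2.imwrite('pics/c3.png',np.clip(o*1.4,0,255).astype(np.uint8))
E
```

```text
funnel seated side [18.3541  0.5695 -0.1005]
t 12.8833 pos [ 0.4382 -0.0553  0.1537] [-180.     0.   164.8] shift [-0.0525  0.0002  0.0337] rot [-0.     0.001  0.001] F [ 0.4  0.  -0.7] g 0.997447253714334 0.0
```

View pics/c3.png

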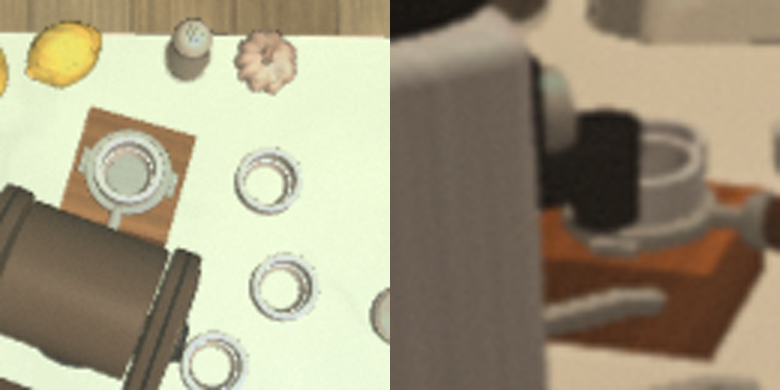

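The top view shows the funnel ring concentric in the holder at (332.5,177), and the side view shows the collar resting level on the rim. Now I grip the handle.

In the tool's units: 0.123 m / 0.4 = 0.3075, -0.0525 m / 0.4 = -0.1313.

Emit:
send_rows --pt "0 0 0 -0.0625 0 0 1" --pt "0 0 0 -0.12 0 0.05 1" --pt "0 0 0 -0.1313 0 0.125 1" --pt "0 0 0 -0.1313 0 0.2 1" --pt "0 0 0 -0.1313 0 0.2625 1" --pt "0 0 0 -0.1313 0 0.2975 1" --pt "0 0 0 -0.1313 0 0.3075 1" --pt "0 0 0 -0.1313 0 0.3075 1"

```text
t: 13.55
eef_pos: [0.4876, -0.0687, 0.0288]
orientation: [180.0, -0.2, 164.8]
wrist_force: [0.0, 0.4, 0.4]
gripper_width: 0.999
finger_force: 0.0
```

Emit:
send_rows --pt "0 0 0 0 0 0 0.3" --pt "0 0 0 0 0 0 0" --pt "0 0 0 0 0 0 -0.2" --pt "0 0 0 0 0 0 -1" --pt "0 0 0 0 0 0 -1" --pt "0 0 0 0 0 0 -1" --pt "0 0 0 0 0 0 -1" --pt "0 0 0 0 0 0 -1" --force 80

```text
t: 14.22
eef_pos: [0.4884, -0.0689, 0.0313]
orientation: [-180.0, 0.1, 164.8]
wrist_force: [-2.9, 1.0, 6.0]
gripper_width: 0.291
finger_force: 78.7
```

```bash
python3 -c "
from h import *
plan(.489,-.069,.1,164.7)"
```

```text
t 14.2167 pos [ 0.4884 -0.0689  0.0313] [-1.800e+02  1.000e-01  1.648e+02] shift [-0.0007  0.     -0.0687] rot [-0.     0.001  0.001] F [-2.9  1.   6. ] g 0.2913560458425589 78.66255283355713
```

In the tool's units: -0.115 m / 0.4 = -0.2875, -0.105 m / 0.4 = -0.2625.

Emit:
send_rows --pt "0 0 0 0 0 -0.0125 -1" --pt "0 0 0 0 0 -0.0375 -1" --pt "0 0 0 0 0 -0.075 -1" --pt "0 0 0 0 0 -0.125 -1" --pt "0 0 0 0 0 -0.175 -1" --pt "0 0 0 0 0 -0.225 -1" --pt "0 0 0 0 0 -0.2625 -1" --pt "0 0 0 0 0 -0.2875 -1"

```text
t: 14.88
eef_pos: [0.4877, -0.0686, 0.1468]
orientation: [-180.0, 0.0, 164.8]
wrist_force: [1.1, -0.4, -4.3]
gripper_width: 0.291
finger_force: 79.0
```

```bash
python3 -c "
from h import *
plan(.44,.02,.150,207.9)"
```

```text
t 14.8833 pos [ 0.4877 -0.0686  0.1468] [-180.     0.   164.8] shift [ 0.0693  0.073  -0.0032] rot [-0.     0.001 -0.753] F [ 1.1 -0.4 -4.3] g 0.2908487861972998 79.03225064277649
```

Lifted with a 4.3 N load. Now the turn towards the grinder, at a gentle pace.

In the tool's units: 0.073 m / 0.4 = 0.1825, 0.07 m / 0.4 = 0.175, -0.52 rad / 1.5708 = -0.331.

Emit:
send_rows --pt "0 0 -0.0318 0.015 0.015 -0.0075 -1" --pt "0 0 -0.0764 0.04 0.0425 -0.0075 -1" --pt "0 0 -0.1273 0.07 0.0725 -0.0075 -1" --pt "0 0 -0.1783 0.1 0.105 -0.0075 -1" --pt "0 0 -0.2292 0.13 0.135 -0.0075 -1" --pt "0 0 -0.2737 0.15 0.16 -0.0075 -1" --pt "0 0 -0.3119 0.1675 0.175 -0.0075 -1" --pt "0 0 -0.331 0.1725 0.1825 -0.0075 -1"

```text
t: 15.55
eef_pos: [0.4385, 0.021, 0.1472]
orientation: [179.9, -0.2, -165.2]
wrist_force: [-0.9, 0.4, -3.6]
gripper_width: 0.294
finger_force: 79.0
```

```bash
python3 -c "
from h import *
plan(.4322,.116,.150,207.9)"
```

```text
t 15.55 pos [0.4385 0.021  0.1472] [ 179.9   -0.2 -165.2] shift [-0.0182  0.0934 -0.0027] rot [ 0.002 -0.003 -0.229] F [-0.9  0.4 -3.6] g 0.29370395639116853 79.02254462242126
```

In the tool's units: 0.0934 m / 0.4 = 0.2335, -0.003 m / 0.4 = -0.0075, -0.229 rad / 1.5708 = -0.1458.

Emit:
send_rows --pt "0 0 -0.0191 -0.005 0.025 -0.0075 -1" --pt "0 0 -0.0446 -0.0125 0.0675 -0.0075 -1" --pt "0 0 -0.0764 -0.0225 0.1125 -0.0075 -1" --pt "0 0 -0.1082 -0.03 0.1575 -0.0075 -1" --pt "0 0 -0.1337 -0.0375 0.1975 -0.0075 -1" --pt "0 0 -0.1458 -0.045 0.225 -0.0075 -1" --pt "0 0 -0.1458 -0.045 0.2335 -0.0075 -1" --pt "0 0 -0.1458 -0.045 0.2335 -0.0075 -1"

```text
t: 16.22
eef_pos: [0.4342, 0.1154, 0.1513]
orientation: [180.0, -0.0, -152.3]
wrist_force: [0.6, 0.1, -4.0]
gripper_width: 0.291
finger_force: 79.2
```

```bash
python3 - <<'E'
from fit import *
a=snap('top','t3.png');b=snap('side','s3.png')
plan(.4322,.116,.120,207.9)
o=np.hstack([cv2.resize(a[130:230,170:270],(390,390),interpolation=2),cv2.resize(b[180:310,220:350],(390,390),interpolation=2)])
cv2.imwrite('pics/c4.png',np.clip(o*1.5,0,255).astype(np.uint8))
for n in('top','side'):
  for k in('filter_holder','funnel'):
    for r in finder.place_of(n,k)[:3]: print(n,k,round(r['p'],2),np.round(r['xy'],1),atz(n,r['xy'],.14 if k[1]=='i' else .164))
E
```

```text
t 16.3167 pos [0.4344 0.1145 0.1513] [-180.    -0.  -152.3] shift [0.0012 0.0024 0.0313] rot [-0.    -0.    -0.004] F [ 0.7 -0.1 -3.9] g 0.29275269382443236 79.15090441703796
top filter_holder 0.87 [222.4 195.6] [0.5062 0.1646 0.14  ]
top filter_holder 0.33 [237.4 226.1] [0.4364 0.127  0.14  ]
top filter_holder 0.3 [332.3 179.5] [ 0.547  -0.0886  0.14  ]
top funnel 0.69 [379.7 182.8] [ 0.5359 -0.1949  0.164 ]
top funnel 0.62 [383. 215.] [ 0.463  -0.2014  0.164 ]
top funnel 0.55 [359.4 239. ] [ 0.4092 -0.1485  0.164 ]
side filter_holder 0.93 [314.9 232.5] [0.5155 0.1473 0.14  ]
side funnel 0.98 [317.5 221.3] [0.5106 0.1503 0.164 ]
side funnel 0.67 [293.8 217.9] [0.5536 0.1343 0.164 ]
side funnel 0.48 [325.7 217.9] [0.4954 0.1365 0.164 ]
```

View pics/c4.png

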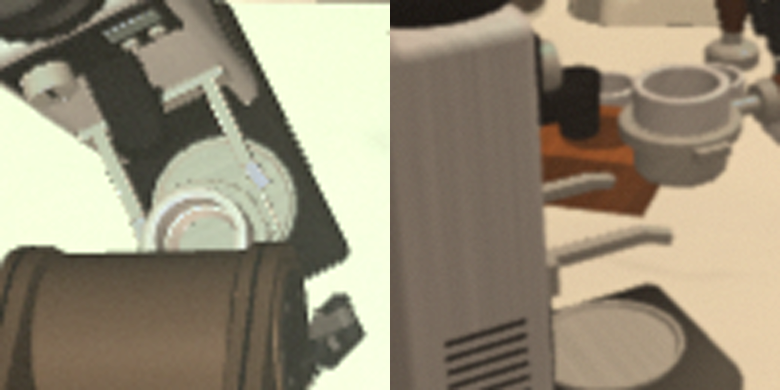

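The crop shows the holder in front of the fork with the funnel seated and level, at top (221,190) and side (316,215). Now I check its sideways alignment with prong-line fits.

```bash
python3 - <<'E'
from fit import *
M0=grad(cv2.imread('pics/t0.png'));M3=grad(cv2.imread('pics/t3.png'))
seg=[]
for y in(-.0407,-.0317,.0317,.0407): seg.append(((-.018,y,.13),(.02,y,.13)))
for d in (27,28): print('prongs',lfit(M0,.5697,.189,d,seg,.01,3))
seg4=[((-.018,y,.13),(.02,y,.13)) for y in(-.0317,.0317)];print('inner',lfit(M0,.5697,.189,28,seg4,.01,3))
F=[((-.077,-.055,0),(-.077,.055,0)),((-.07,-.061,0),(.09,-.061,0))]
print('all',lfit(M0,.5697,.189,28,seg+F,.01,3))
# funnel rim, far-side arc only
th[:]=np.radians(28)+np.linspace(-np.pi*.5,np.pi*.5,120)
print('pred .5103 .1543','rim',fit(M3,.5103,.1543,[(.197,.029)],8),fit(M3,.5103,.1543,[(.197,.029),(.197,.017)],8))
Ms=grad(cv2.imread('pics/s3.png'));th[:]=np.linspace(0,2*np.pi,120,endpoint=False)
print('side',fit(Ms,.5103,.1543,[(.197,.029),(.197,.017)],9,'side'))
seg2=[((-.018,y,.13),(.02,y,.13)) for y in(.0317,.0407)]
E
```

```text
prongs (array([0.5787, 0.1932]), np.float64(27.77708604029498), np.float64(229.4999237060547))
prongs (array([0.5794, 0.1936]), np.float64(27.48345509308407), np.float64(229.60494995117188))
inner (array([0.5797, 0.1937]), np.float64(27.930455826847812), np.float64(133.94223022460938))
all (array([0.57 , 0.189]), np.float64(27.590391041075307), np.float32(400.02783))
pred .5103 .1543 rim [35.3666  0.5023  0.1523] [62.4075  0.5113  0.1613]
side [45.8151  0.5058  0.1618]
```

```bash
python3 - <<'E'
from fit import *
import fit as f
M3=grad(cv2.imread('pics/t3.png'));Ms=grad(cv2.imread('pics/s3.png'))
full=np.linspace(0,2*np.pi,120,endpoint=False);far=np.radians(28)+np.linspace(-1.7,1.7,120)
def tot(p,top=1,side=1):
    x,y,z=p;s=0
    if top:
        f.th=far;s+=score(M3,x,y,z,.029)+score(M3,x,y,z,.017)
    if side:
        f.th=full;s+=score(Ms,x,y,z,.029,'side')+score(Ms,x,y,z,.017,'side')
    return -s
u=np.array([.886,.463]);v=np.array([-.463,.886])
for a in((1,1),(1,0),(0,1)):
    for zr in((.190,.202),(.1965,.1975)):
        o=DE(lambda p:tot(p,*a),[(.495,.525),(.14,.175),zr],maxiter=25,popsize=10,seed=1)
        d=o.x[:2]-[.57,.189];print(a,o.x,o.fun,'along',d@u,'lat',d@v)
# side: prong fit
seg=[((-.018,y,.13),(.02,y,.13)) for y in(.0317,.0407)]
print(lfit(grad(cv2.imread('pics/s0.png')),.57,.189,27.6,seg,.008,2,'side'))
im=np.hstack([cv2.imread('pics/t3.png')[170:230,190:270],cv2.imread('pics/s3.png')[190:250,280:360]]);k=5
im=cv2.resize(np.clip(im*1.4,0,255).astype(np.uint8),None,fx=k,fy=k,interpolation=2)
for n,ox,oy,sh in(('top',190,170,0),('side',280,190,80)):
  for (x,y),c in(((.5103,.1543),(0,0,255)),(tuple(o.x[:2]),(0,200,0))):
    for r,z in((.029,.197),(.037,.175)):
      Q=np.array([(proj(n,(x+r*np.cos(t),y+r*np.sin(t),z))-[ox,oy]+.5)*k+[sh*k,0] for t in full]).astype(np.int32);cv2.polylines(im,[Q],True,c,1)
cv2.imwrite('pics/ov.png',im)
E
```

```text
(1, 1) [0.5118 0.162  0.1964] -102.791824 along -0.06411011325670588 lat 0.0030248684651853937
(1, 1) [0.5111 0.1622 0.1967] -102.72069 along -0.06457280840481272 lat 0.003500689696372593
(1, 0) [0.5113 0.1608 0.2003] -61.73971939086914 along -0.06506570322656376 lat 0.0022301939530694065
(1, 0) [0.5116 0.1618 0.1971] -61.71059799194336 along -0.0643124388375823 lat 0.0029193928003096135
(0, 1) [0.5052 0.1456 0.1903] -46.965042 along -0.07745824774412458 lat -0.008459879260646147
(0, 1) [0.5057 0.1622 0.1971] -45.88405990600586 along -0.06931292332798365 lat 0.006045567693560818
(array([0.562, 0.197]), np.float64(26.140721936421293), np.float64(73.3613510131836))
```

View pics/ov.png

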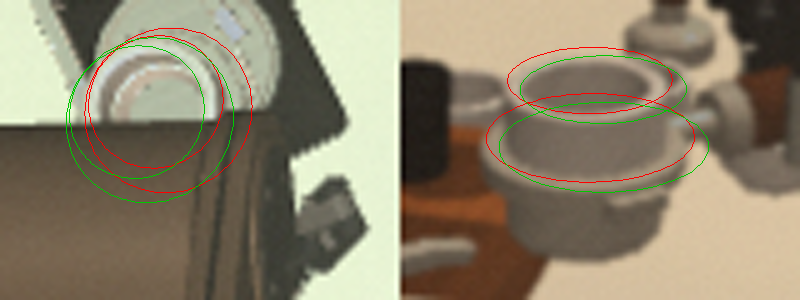

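In the overlay the red, kinematically predicted circles match the side view well. The side ring centre is about (398,207), and the top view agrees to about 1 px. The green optimum is a false one, so I trust the kinematics, which means a shift of about 3 mm sideways. I move down to fork height.

```bash
python3 -c "
from h import *
plan(.4338,.1178,.119,207.6)"
```

```text
t 16.5167 pos [0.4345 0.1142 0.1513] [-180.    -0.  -152.4] shift [-0.0011  0.0035  0.0323] rot [-0. -0.  0.] F [ 0.1 -0.4 -3.4] g 0.29427051626388157 79.15102958679199
```

In the tool's units: 0.032 m / 0.4 = 0.08, 0.0035 m / 0.4 = 0.0088.

Emit:
send_rows --pt "0 0 0 -0.0025 0.0088 0 -1" --pt "0 0 0 -0.0025 0.0088 0.0125 -1" --pt "0 0 0 -0.0025 0.0088 0.03 -1" --pt "0 0 0 -0.0025 0.0088 0.05 -1" --pt "0 0 0 -0.0025 0.0088 0.0675 -1" --pt "0 0 0 -0.0025 0.0088 0.08 -1" --pt "0 0 0 -0.0025 0.0088 0.08 -1" --pt "0 0 0 -0.0025 0.0088 0.08 -1"

```text
t: 17.18
eef_pos: [0.4333, 0.1183, 0.1186]
orientation: [180.0, -0.1, -152.3]
wrist_force: [0.7, 0.8, -3.4]
gripper_width: 0.29
finger_force: 79.1
```

```bash
python3 -c "
from h import *
plan(.4338+.03*.8862,.1178+.03*.4633,.119,207.6)"
```

```text
t 17.1833 pos [0.4333 0.1183 0.1186] [ 1.800e+02 -1.000e-01 -1.523e+02] shift [-0.0302 -0.0008 -0.0004] rot [ 0.001 -0.001  0.001] F [ 0.7  0.8 -3.4] g 0.29037361045632665 79.1483473777771
```

Tool -x is the fork's +x. I slide in 30 mm, then read.

In the tool's units: -0.03 m / 0.4 = -0.075, -0.028 m / 0.4 = -0.07.

Emit:
send_rows --pt "0 0 0 -0.01 -0.0013 0 -1" --pt "0 0 0 -0.0225 -0.0013 0 -1" --pt "0 0 0 -0.035 -0.0013 0 -1" --pt "0 0 0 -0.0475 -0.0013 0 -1" --pt "0 0 0 -0.06 -0.0013 0 -1" --pt "0 0 0 -0.07 -0.0013 0 -1" --pt "0 0 0 -0.075 -0.0013 0 -1" --pt "0 0 0 -0.075 -0.0013 0 -1"

```text
t: 17.85
eef_pos: [0.4609, 0.1321, 0.1194]
orientation: [-180.0, 0.0, -152.3]
wrist_force: [-1.0, -0.7, -3.5]
gripper_width: 0.293
finger_force: 79.2
```

```bash
python3 -c "
from h import *
plan(.494,.1493,.119,207.6)
b=snap('side','s4.png');a=snap('top','t4.png')
o=np.hstack([cv2.resize(a[130:230,170:270],(390,390),interpolation=2),cv2.resize(b[190:290,240:340],(390,390),interpolation=2)])
cv2.imwrite('pics/c5.png',np.clip(o*1.5,0,255).astype(np.uint8))"
```

```text
t 17.85 pos [0.4609 0.1321 0.1194] [-180.     0.  -152.3] shift [-0.0373 -0.0001  0.0004] rot [-0.     0.     0.002] F [-1.  -0.7 -3.5] g 0.2929975512878055 79.15267825126648
```

View pics/c5.png

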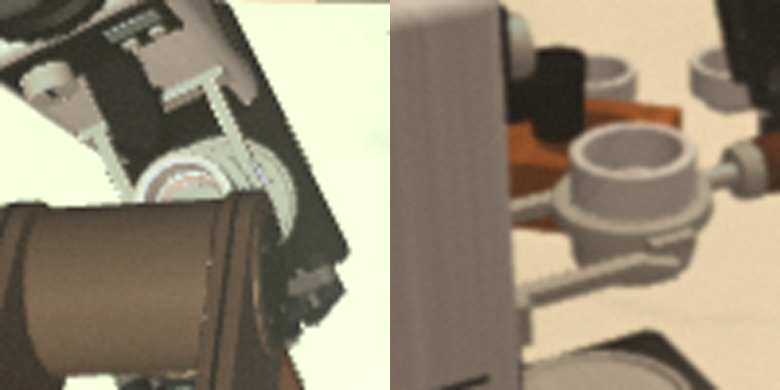

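The crop shows the basket between the prongs, with the near prong passing in front of it (side (305,258)). The rim is just above the prongs and nothing is touching, so I slide on.

In the tool's units: -0.026 m / 0.4 = -0.065, -0.024 m / 0.4 = -0.06.

Emit:
send_rows --pt "0 0 0 -0.01 0 0 -1" --pt "0 0 0 -0.02 0 0 -1" --pt "0 0 0 -0.03 0 0 -1" --pt "0 0 0 -0.04 0 0 -1" --pt "0 0 0 -0.05 0 0 -1" --pt "0 0 0 -0.06 0 0 -1" --pt "0 0 0 -0.065 0 0 -1" --pt "0 0 0 -0.065 0 0 -1"

```text
t: 18.62
eef_pos: [0.484, 0.1441, 0.1194]
orientation: [-180.0, 0.0, -152.3]
wrist_force: [0.3, -0.9, -4.4]
gripper_width: 0.293
finger_force: 79.1
```

```bash
python3 -c "
from h import *
plan(.494,.1493,.116,207.6)"
```

```text
t 18.6167 pos [0.484  0.1441 0.1194] [-180.     0.  -152.3] shift [-0.0112 -0.      0.0034] rot [-0.     0.     0.002] F [ 0.3 -0.9 -4.4] g 0.2927615858937707 79.14869785308838
```

In the tool's units: 0.003 m / 0.4 = 0.0075, 0.002 m / 0.4 = 0.005.

Emit:
send_rows --pt "0 0 0 0 0 0.0013 -1" --pt "0 0 0 0 0 0.0025 -1" --pt "0 0 0 0 0 0.0038 -1" --pt "0 0 0 0 0 0.005 -1" --pt "0 0 0 0 0 0.0063 -1" --pt "0 0 0 0 0 0.0075 -1" --pt "0 0 0 0 0 0.0075 -1" --pt "0 0 0 0 0 0.0075 -1"

```text
t: 19.28
eef_pos: [0.4835, 0.1438, 0.1166]
orientation: [-180.0, 0.0, -152.3]
wrist_force: [-0.7, -1.6, -1.0]
gripper_width: 0.291
finger_force: 79.5
```

```bash
python3 -c "
from h import *
plan(.494,.1493,.116,207.6)
print(sensors.state()['wrist_torque'])"
```

```text
t 19.2833 pos [0.4835 0.1438 0.1166] [-180.     0.  -152.3] shift [-0.0118 -0.0001  0.0006] rot [-0.     0.     0.002] F [-0.7 -1.6 -1. ] g 0.29123088120115104 79.54461693763733
[-0.18853075  0.23428516 -0.03977146]
```

Rim is down on the prongs. Now I push in.

In the tool's units: -0.008 m / 0.4 = -0.02, -0.007 m / 0.4 = -0.0175.

Emit:
send_rows --pt "0 0 0 -0.0038 0 0 -1" --pt "0 0 0 -0.0075 0 0 -1" --pt "0 0 0 -0.0113 0 0 -1" --pt "0 0 0 -0.015 0 0 -1" --pt "0 0 0 -0.0175 0 0 -1" --pt "0 0 0 -0.02 0 0 -1" --pt "0 0 0 -0.02 0 0 -1" --pt "0 0 0 -0.02 0 0 -1"

```text
t: 19.95
eef_pos: [0.4892, 0.1469, 0.1166]
orientation: [180.0, -0.3, -152.3]
wrist_force: [-8.4, -5.2, 4.9]
gripper_width: 0.295
finger_force: 80.3
```

```bash
python3 -c "
from h import *
plan(.494,.1493,.116,207.6)
s=sensors.state();print('axial',np.dot(s['wrist_force'][:2],[.886,.463]),'lat',np.dot(s['wrist_force'][:2],[-.463,.886]))"
```

```text
t 19.95 pos [0.4892 0.1469 0.1166] [ 180.    -0.3 -152.3] shift [-0.0054 -0.0001  0.0005] rot [ 0.    -0.005  0.002] F [-8.4 -5.2  4.9] g 0.29458315211791414 80.32371997833252
axial -9.826002602686398 lat -0.7780317030131139
```

In the tool's units: -0.002 m / 0.4 = -0.005, -0.0005 m / 0.4 = -0.0013.

Emit:
send_rows --pt "0 0 0 -0.0013 0 0 -1" --pt "0 0 0 -0.0025 0 0 -1" --pt "0 0 0 -0.0038 0 0 -1" --pt "0 0 0 -0.005 0 0 -1" --pt "0 0 0 -0.005 0 0 -1" --pt "0 0 0 -0.005 0 0 -1" --pt "0 0 0 -0.005 0 0 -1" --pt "0 0 0 -0.005 0 0 -1"

```text
t: 20.62
eef_pos: [0.4904, 0.1475, 0.1165]
orientation: [180.0, -0.4, -152.3]
wrist_force: [-10.5, -5.7, 5.8]
gripper_width: 0.296
finger_force: 80.5
```

```bash
python3 -c "
from h import *
plan(.494,.1493,.116,207.6)
s=sensors.state();print('axial',np.dot(s['wrist_force'][:2],[.886,.463]),'lat',np.dot(s['wrist_force'][:2],[-.463,.886]))"
```

```text
t 20.6167 pos [0.4904 0.1475 0.1165] [ 180.    -0.4 -152.3] shift [-0.004  -0.0001  0.0005] rot [ 0.    -0.007  0.002] F [-10.5  -5.7   5.8] g 0.2963912032062245 80.50322413444519
axial -11.941479327488018 lat -0.18470137170707002
```

In the tool's units: -0.002 m / 0.4 = -0.005, -0.0005 m / 0.4 = -0.0013.

Emit:
send_rows --pt "0 0 0 -0.0013 0 0 -1" --pt "0 0 0 -0.0025 0 0 -1" --pt "0 0 0 -0.0038 0 0 -1" --pt "0 0 0 -0.005 0 0 -1" --pt "0 0 0 -0.005 0 0 -1" --pt "0 0 0 -0.005 0 0 -1" --pt "0 0 0 -0.005 0 0 -1" --pt "0 0 0 -0.005 0 0 -1"

```text
t: 21.28
eef_pos: [0.4911, 0.1479, 0.1165]
orientation: [180.0, -0.6, -152.3]
wrist_force: [-14.6, -8.6, 9.7]
gripper_width: 0.29
finger_force: 80.9
```

```bash
python3 -c "
from h import *
plan(.494,.1493,.116,207.6)
s=sensors.state();print('axial',np.dot(s['wrist_force'][:2],[.886,.463]),'lat',np.dot(s['wrist_force'][:2],[-.463,.886]))"
```

```text
t 21.2833 pos [0.4911 0.1479 0.1165] [ 180.    -0.6 -152.3] shift [-0.0032 -0.0001  0.0005] rot [ 0.    -0.01   0.002] F [-14.6  -8.6   9.7] g 0.28958470342840614 80.91100931167603
axial -16.952472862577157 lat -0.8497341941669578
```

In the tool's units: -0.001 m / 0.4 = -0.0025, -0.0005 m / 0.4 = -0.0013.

Emit:
send_rows --pt "0 0 0 -0.0013 0 0 -1" --pt "0 0 0 -0.0025 0 0 -1" --pt "0 0 0 -0.0025 0 0 -1" --pt "0 0 0 -0.0025 0 0 -1" --pt "0 0 0 -0.0025 0 0 -1" --pt "0 0 0 -0.0025 0 0 -1" --pt "0 0 0 -0.0025 0 0 -1" --pt "0 0 0 -0.0025 0 0 -1"

```text
t: 21.95
eef_pos: [0.4911, 0.1479, 0.1165]
orientation: [180.0, -0.7, -152.3]
wrist_force: [-18.3, -10.8, 10.8]
gripper_width: 0.294
finger_force: 81.3
```

```bash
python3 - <<'E'
from h import *
plan(.494,.1493,.116,207.6)
s=sensors.state();print('axial',np.dot(s['wrist_force'][:2],[.886,.463]))
b=snap('side','s5.png');a=snap('top','t5.png')
o=np.hstack([cv2.resize(a[130:230,170:270],(390,390),interpolation=2),cv2.resize(b[190:290,240:340],(390,390),interpolation=2)])
cv2.imwrite('pics/c6.png',np.clip(o*1.5,0,255).astype(np.uint8))
for k,z in(('filter_holder',.106),('funnel',.13)):
  for r in finder.place_of('side',k)[:2]: print(k,round(r['p'],2),r['xy'],atz('side',r['xy'],z))
E
```

```text
t 21.95 pos [0.4911 0.1479 0.1165] [ 180.    -0.7 -152.3] shift [-0.0032 -0.0001  0.0005] rot [ 0.001 -0.013  0.003] F [-18.3 -10.8  10.8] g 0.29441298157016954 81.26558303833008
axial -21.21589775158609
filter_holder 0.56 [285.2, 259.6] [0.56912375 0.18449187 0.106     ]
funnel 0.89 [283.1, 249.4] [0.5716186  0.19038212 0.13      ]
funnel 0.67 [293.6, 216.4] [0.55739449 0.05516195 0.13      ]
```

View pics/c6.png

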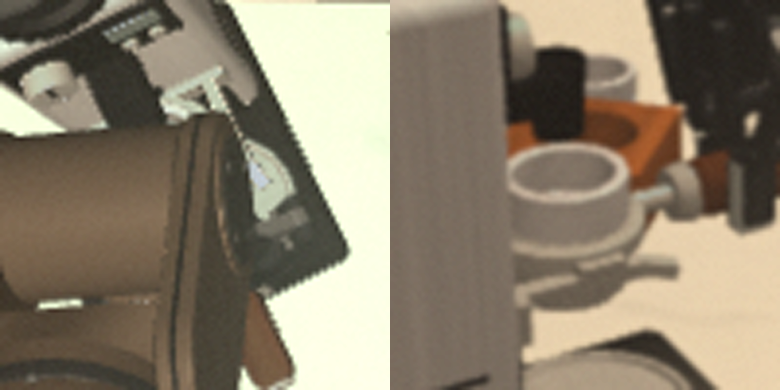

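The crop shows the holder level on the prongs, with the funnel seated under the nozzle (side (285,240)). The last 1 mm pushed raised the force to 21 N without any movement, so the switch is bottomed. I hand in now.

```bash
python3 -c "
from rig import robot
print(robot.finish_job())"
```

```text
the job is handed in; nothing more can be done
None
```

I handed the job in at about 22 s: the funnel is seated, the holder is on the fork and still gripped, and the switch is pushed to its stop, judging by about 21 N of push with no further movement; no verdict was returned.

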